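# Snap the cap onto a jar in the bench press and keep it pressed

### The job

Slide the carriage with the amber jar along the worktop, without lifting it, until the middle of the jar's cap sits under the press's plunger. Then press the plunger's knob down so that the plunger (not the fingers) pushes the cap until it clicks fully home on the jar, and finish while still holding the knob pressed down firmly on the cap. Leave the other jars and the tumbler alone.

Things in the scene. Friction and masses are not known exactly. Their poses are not given: they have to be found in the camera images.
- carriage: loose wooden board, 80 x 230 x 14 mm, about 0.6 kg, flat on the worktop, with an amber glass jar (49 mm across) fixed in a steel ring nest at one end and an upright dark wooden grip block at the other. Origin: on the jar's axis, at worktop height. z up; +y runs along the board from jar to grip (board from y = -48 to +182 mm, x = -40 to +40 mm).
- carriage_grip (a point): centre of the top of the carriage's grip block, 150 mm from the jar's axis along the carriage's +y and 70 mm above the worktop. The block is 22 mm thick (carriage x), 46 mm long (carriage y) and stands 54 mm above the board, on a 58 x 34 x 4 mm plate.
- snap_cap: round aluminium snap cap, 38 mm across, 16 mm high, captive on the jar's neck, moves only up and down on it. Origin: centre of its underside, 76 mm above the carriage's origin at the start, 68 mm when home (8 mm lower, hard stop). Its resistance rises to about 8 N at 3 mm, drops to nothing at 4 mm, then it snaps down and stays home by itself.
- cap_top (a point): centre of the cap's top face (small dark dot); 92 mm above the worktop at the start, 84 mm when home.
- press: bench capping press fixed to the worktop: grey foot and steel column behind, grey arm reaching forward and carrying the upright plunger. Origin: on the worktop straight below the plunger's axis. The foot (100 mm wide) and column lie 70 to 135 mm from the axis on +x. The arm's guide sleeve (38 mm across) is 120 to 160 mm above the worktop; all open below.
- plunger: steel plunger of the press with a round black knob on top; slides straight down by up to 28 mm against a light return spring (about 1.5 N at the top, 3 N at the bottom) and comes back up by itself. Origin: centre of its lower face. The plunger weighs 0.15 kg.
- press_tip (a point): centre of the plunger's lower face, a rubber-faced disc 26 mm across; 104 mm above the worktop at rest, so 12 mm above the raised cap. It touches the home cap after 20 mm of travel.
- knob_top (a point): centre of the flat top of the plunger's black knob (44 mm across, 19 mm high); 213 mm above the worktop at rest; press it straight down from above.
- finished_jar: bystander: a loose amber jar of the same kind, already capped, 49 mm across, 70 mm high; origin under its centre. Leave alone.
- jar_olives: bystander: glass jar of olives with a dark lid, 71 mm across, 110 mm high; origin under its centre. Leave alone.
- tumbler: bystander: clear glass tumbler, 81 mm across, 91 mm high; origin under its centre. Leave alone.

How it is judged:
By the outcome, as a careful person would: the job done as asked, in the order asked, and still so for the second after the job is handed in, while the arm keeps its last pose, push and grip.
It also fails if it takes over 64 s, if anything falls off the work surface, if the arm or the gripper's body presses on something with over 40 N, if the wrist force passes 120 N, or if a joint passes its speed limit or range.

### The arm

A 6-joint arm with a two-finger parallel gripper is mounted at the origin on a cart in front of the work surface, level with it; the furniture and walls round the work are solid. World frame = base frame: x ahead of the robot, y to its left, z up, the work surface at z = 0. Lengths are in mm, angles in rad, forces in N, time in s.
With the tool pointing down it reaches from about 300 to 775 mm from the base axis. Payload 14.6 kg.
Tool frame: the origin (TCP) lies midway between the tips of the shut fingers; the grasp point (between the pads) lies behind it (manip.grip_depth is the z of the grasp point in the tool frame, in mm); z points along the fingers, y is the line along which they close (so a half turn about z gives the same grasp; the last joint's range is limited). The gripper opens to 94 mm and grips with 3 to 60 N. Pads are 16 mm wide; open, the fingers measure 119 mm over their backs; the gripper's body (75 mm by 177 mm) begins 78 mm behind the grasp point.
Start: joints at [-1.225, 0.3, 1.521, -0, 1.321, -0.067], TCP at [220.639, -503.793, 205.446] pointing down, gripper open.
Joint ranges: [-3.03, 3.03], [-0.79, 2.21], [0.23, 2.52], [-1.04, 4.18], [0, 3.07], [-2.55, 2.55]. Speed limits (rad/s): [2.22, 2.22, 2.57, 3.14, 3.14, 3.14].

### API

Orientations are given as [roll, pitch, yaw] about the fixed x, y, z axes, in that order (R = Rz(yaw) Ry(pitch) Rx(roll)).
In Python, from cell import manip, cams gives the robot as it stands (manip), with the cameras (cams).
- The arm moves only by the tool nudge_tcp, called after ">>>" as name(argument=value, ...), one argument or row to a line, values as JSON. Schema: {"type":"object","properties":{"deltas":{"type":"array","items":{"type":"object","properties":{"x":{"type":"number"},"y":{"type":"number"},"z":{"type":"number"},"wx":{"type":"number"},"wy":{"type":"number"},"wz":{"type":"number"}},"additionalProperties":false},"minItems":1,"maxItems":5},"finger_gap":{"type":"number"},"grip_force":{"type":"number"},"only":{"type":"string"},"quiet":{"type":"boolean"},"lines":{"type":"string"}},"required":["deltas"],"additionalProperties":false}. deltas is a list of rows, 1 to 5 of them, each an object with the fields x, y, z (the shift in fractions of the full range, 1 being 600 mm), wx, wy, wz (a rotation vector in normalised numbers (1 is 2 pi rad)); a field left out counts as zero; each row is the pose to reach, as a shift and turn from the pose commanded when the call began, along the tool's axes at that moment; what a row does not reach only later rows make up. A row lasts 1/10 s, in which the tool goes at most 50 mm and 0.15 rad, less where a joint would pass 70% of its speed; a pose out of reach is approached as far as the arm can. finger_gap is the finger opening in mm, set as the call begins (left out keeps the last). The fingers move at their own pace and stop on an object; grip_force is the grip in N (left out, the last holds). Time passes only in rows, so rows that do not move let the fingers close. The tool returns the time, the measured TCP pose, the force, the opening and the grip force at its end. only (a regular expression) keeps the lines of the reply that match it, lines (a string "A,B") keeps lines A to B, and quiet returns only ok. Shift and turn numbers lie between -1 and 1, and a call with a number outside is refused. Input that does not fit is refused with a message, and nothing moves.
- manip.read_state(): the state, without advancing time (a new reading comes with each control period).
- cams.camera(name): name is "scene" or "top" or "wrist"; returns (picture, depth): 480x640x3 uint8, red, green, blue; 480x640 float32, mm along the optical axis (not along the pixel's ray), 0 where there is no reading.
- cams.camera_info(name): a dict with "K" (3x3 intrinsics, pixels), "rvec" (rotation vector, rad) and "tvec" (3), from world to camera coordinates, as OpenCV has them; the wrist camera has in their place "mount" (4x4, takes a point from camera to tool coordinates, whose origin is the TCP and whose axes are the flange's). Camera axes: x right, y down, z forward; pixel columns grow to the right and rows downward; lengths in mm; the calibration is good to about 2 mm. A picture is of the moment at which its call begins: read the wrist's pose just before it. camera_info takes no time and is no camera call.
- manip.sign_off(): hands the job in; it is judged then, once.
The state is a dict: "clock": time; "joints": joint angles; "qd": joint speeds; "effort": joint torques, N m; "eef_pos": TCP position; "eef_rot": TCP orientation; "wrist_force": force on the tool from outside, world axes, zero at the start; "moment": the same for the moment, N m; "finger_gap": finger opening in mm; "finger_force": force on a finger pad.
Only numpy, scipy, OpenCV 4.12 (cv2) and the standard library are available. Lean on these libraries where they do the work, as an engineer would, in place of code of your own. Each camera call takes 0.05 s, during which the arm holds its last target. There are 200 camera calls.

## Working session

There is one attempt and no reset: what is moved stays moved. The work goes in short steps, Python scripts to look and compute and a tool call to move; the robot and the scene stay as the last step left them, time stands still between calls to the robot, and variables do not carry over. Pictures are saved under pics/ and viewed, at most 10 in all, crops included, and the job is handed in when it is done.

```bash
ls; mkdir -p pics
```

Create h.py:
```python
import numpy as np, cv2
from cell import manip, cams
from scipy.spatial.transform import Rotation as R
def pose():
    s=manip.read_state(); return np.array(s["eef_pos"]), R.from_euler('xyz',s["eef_rot"]).as_matrix(), s
def snap(cam,name):
    im,d=cams.camera(cam); cv2.imwrite(f'pics/{name}.png',im[:,:,::-1]); np.save(f'pics/{name}.npy',d); return im,d
def ext(cam):
    i=cams.camera_info(cam); K=np.array(i["K"])
    if cam!='wrist':
        Rc=cv2.Rodrigues(np.array(i["rvec"],float))[0].T; return K,Rc,-Rc@np.array(i["tvec"],float).ravel()
    M=np.array(i["mount"]); p,Rt,_=pose(); return K,Rt@M[:3,:3],Rt@M[:3,3]+p
def ray(cam,uv,E=None):
    K,Rc,c=E or ext(cam); v=Rc@np.linalg.inv(K)@np.array([*uv,1.]); return c,v
def at_z(cam,uv,z,E=None):
    c,v=ray(cam,uv,E); return c+v*(z-c[2])/v[2]
def at_d(cam,uv,d,E=None):
    c,v=ray(cam,uv,E); return c+v*d
def tri(rs):
    A=np.zeros((3,3));b=np.zeros(3)
    for c,v in rs:
        v=v/np.linalg.norm(v);P=np.eye(3)-np.outer(v,v);A+=P;b+=P@c
    return np.linalg.solve(A,b)
```

Run:
```python
from h import *
for c in('scene','top'): snap(c,c+'1'); print(c,ext(c))
p,r,s=pose(); print(p,r.round(3),manip.grip_depth,s); print(cams.camera_info('wrist'))
```

```text
cell.py
pics
scene (array([[618.51107333,   0.        , 322.97545075],
       [  0.        , 618.51107333, 240.67839027],
       [  0.        ,   0.        ,   1.        ]]), array([[ 0.87010774, -0.17573711,  0.46046606],
       [-0.49269908, -0.33413639,  0.80349268],
       [ 0.01265499, -0.9259964 , -0.37732017]]), array([ -315.73099725, -1362.97979152,   814.91311676]))
top (array([[476.27126773,   0.        , 316.83063552],
       [  0.        , 476.27126773, 242.38584319],
       [  0.        ,   0.        ,   1.        ]]), array([[-0.02128419, -0.99519554,  0.09556574],
       [-0.99968487,  0.01991237, -0.01528558],
       [ 0.0133092 , -0.09586097, -0.99530575]]), array([ 372.87216838,   42.90104217, 1495.05260958]))
[ 220.53423323 -503.59430863  204.95564577] [[ 0.916  0.401 -0.   ]
 [ 0.401 -0.916  0.001]
 [ 0.    -0.001 -1.   ]] -18.8 {'clock': 0.1, 'joints': array([-1.22465091e+00,  3.00408640e-01,  1.52149823e+00, -1.09073122e-05,
        1.32072432e+00, -6.66168711e-02]), 'qd': array([-0.0012031 , -0.00069704, -0.00019106, -0.00103313,  0.00214619,
        0
[... 263 characters left out ...]
764965e-01]), 'wrist_force': array([ 0.07584012, -0.4946474 ,  0.14328883]), 'moment': array([ 0.0218239 , -0.02658884,  0.01328992]), 'finger_force': 0.0, 'finger_gap': 94.02117242321789}
{'K': array([[343.74844981,   0.        , 324.99146673],
       [  0.        , 343.74844981, 242.4313406 ],
       [  0.        ,   0.        ,   1.        ]]), 'mount': array([[ 3.44536912e-04, -9.68182950e-01, -2.50243196e-01,
         7.28475051e+01],
       [ 9.99999820e-01,  2.10732169e-04,  5.61492017e-04,
        -7.21407790e-01],
       [-4.90892705e-04, -2.50243345e-01,  9.68182848e-01,
        -1.78523662e+02],
       [ 0.00000000e+00,  0.00000000e+00,  0.00000000e+00,
         1.00000000e+00]])}
```

View pics/scene1.png

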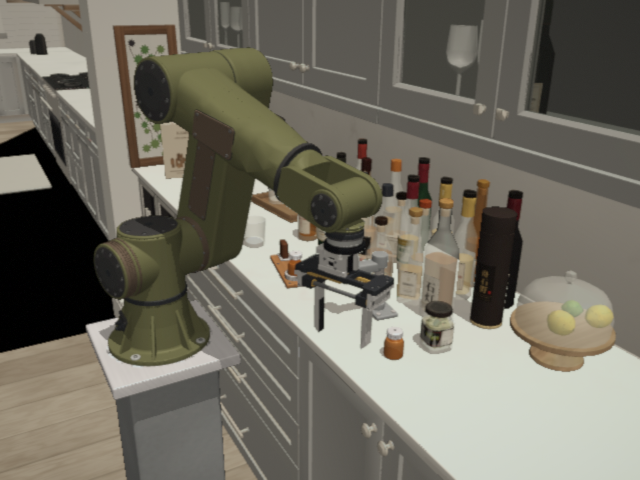

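View pics/top1.png

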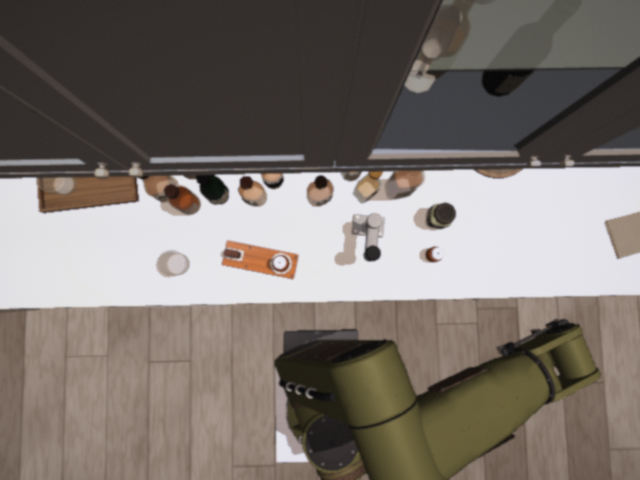

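The scene view shows the arm standing over the press. The top view shows the carriage grip near (233,254), the cap near (281,263), the knob near (372,253), the finished jar at (434,254) and the tumbler at (176,264).

Run:
```python
from h import *
d=np.load('pics/top1.npy')
for n,uv,z in [('grip',(233,254),70),('cap',(281,263),92),('knob',(372,253),213),('col',(374,222),160),('fin',(434,254),70),('tum',(176,264),91),('edge',(330,304),0),('oliv',(441,214),110),('bcorners',(226,241),14),('b',(299,250),14),('b',(294,278),14),('b',(222,265),14)]:
    print(n,at_z('top',uv,z).round(1),at_d('top',uv,d[uv[1],uv[0]]).round(1))
im=cv2.imread('pics/top1.png')[200:320,150:470]
cv2.imwrite('pics/topc.png',cv2.resize(im,None,fx=2.5,fy=2.5,interpolation=cv2.INTER_CUBIC))
```

```text
grip [479.8 272.6  70. ] [479.8 272.6  69.7]
cap [448.7 128.1  92. ] [448.5 127.9  95.8]
knob [ 464.2 -125.3  213. ] [ 464.1 -125.1  214.2]
col [ 555.8 -140.8  160. ] [ 554.4 -139.4  170.1]
fin [ 467.5 -330.8   70. ] [ 467.3 -330.    72.9]
tum [452.2 436.3  91. ] [456.6 458.1  13.2]
edge [322.8 -17.    0. ] [ 292.2  -53.5 -911.5]
oliv [ 582.6 -346.3  110. ] [ 582.8 -346.7  108.6]
bcorners [525.1 303.2  14. ] [525.1 303.2  14. ]
b [492.3  76.3  14. ] [493.3  76.5   2. ]
b [405.6  93.3  14. ] [406.   93.8  -1.8]
b [450.5 315.8  14. ] [451.5 319.2  -4.8]
```

View pics/topc.png

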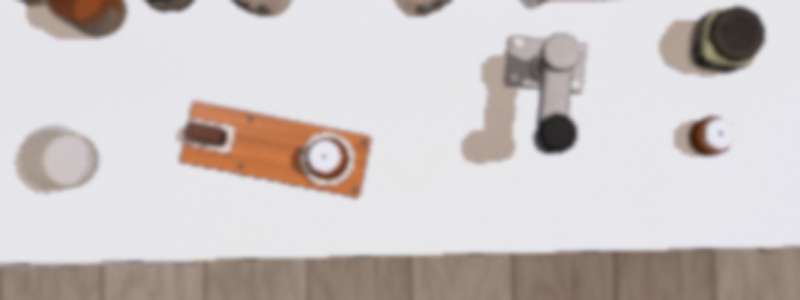

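The manual's scale: shifts go in shares of 600 mm and turns go in shares of 2 pi rad. Converting my numbers, 160 mm / 600 = 0.2667, -115 mm / 600 = -0.1917.

>>> nudge_tcp(
  deltas=[
    {"x":0.0417, "y":-0.0333, "z":-0.0583},
    {"x":0.0917, "y":-0.075, "z":-0.1167},
    {"x":0.15, "y":-0.125, "z":-0.1583},
    {"x":0.2083, "y":-0.175, "z":-0.1833},
    {"x":0.2667, "y":-0.2333, "z":-0.1917},
  ],
)

```text
clock: 0.6
eef_pos: [310.6, -312.7, 321.5]
eef_rot: [3.14, -0.001, 0.412]
wrist_force: [1.2, 0.6, 0.2]
finger_gap: 94.1
finger_force: 0.0
```

>>> nudge_tcp(
  deltas=[
    {"x":0.0533, "y":-0.05, "wz":-0.0159},
    {"x":0.1067, "y":-0.1, "wz":-0.0318},
    {"x":0.16, "y":-0.15, "wz":-0.0477},
    {"x":0.2133, "y":-0.2, "wz":-0.0637},
    {"x":0.2133, "y":-0.2, "wz":-0.0637},
  ],
)

```text
clock: 1.1
eef_pos: [380.2, -149.1, 320.1]
eef_rot: [-3.141, -0.001, 0.821]
wrist_force: [0.0, -0.8, 0.1]
finger_gap: 93.9
finger_force: 0.0
```

Run:
```python
from h import *
print(pose()[:2]); E=ext('wrist'); snap('wrist','w1'); import pickle; pickle.dump(E,open('w1.pkl','wb'))
```

```text
(array([ 380.18879737, -149.1453808 ,  320.11667615]), array([[ 6.81289200e-01,  7.32014312e-01,  2.72487357e-04],
       [ 7.32014094e-01, -6.81289221e-01,  6.01855256e-04],
       [ 6.26209361e-04, -2.10572900e-04, -9.99999782e-01]]))
```

View pics/w1.png

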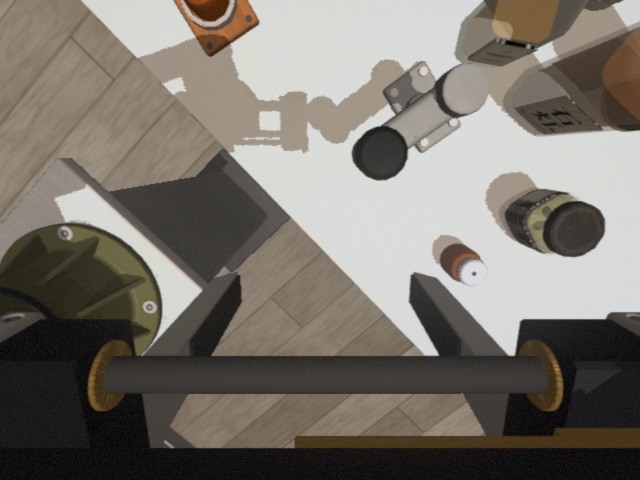

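The wrist view shows the knob at about (380,152), the column top at (465,90), foot screws at (422,70), (393,91), (453,121) and (424,143), and the board's end at top left.

Run:
```python
from h import *; import pickle
E=pickle.load(open('w1.pkl','rb')); d=np.load('pics/w1.npy'); im=cv2.imread('pics/w1.png')
K,Rc,c=E
v,u=np.mgrid[:480,:640]; P=(np.linalg.inv(K)@np.stack([u,v,np.ones_like(u)]).reshape(3,-1)*d.ravel()); W=(Rc@P).T+c; W=W.reshape(480,640,3)
def fit(m):
    q=W[m][:,:2].astype(np.float32); print(m.sum(),W[m].mean(0).round(1),cv2.minEnclosingCircle(q))
box=lambda a,b,r:(abs(u-a)<r)&(abs(v-b)<r)
fit(box(380,152,40)&(abs(W[...,2]-213)<6)&(d>0))
m=box(465,90,40)&(W[...,2]>140); print(np.percentile(W[m][:,2],[5,50,95])); fit(m&(abs(W[...,2]-np.percentile(W[m][:,2],80))<5))
g=[at_z('wrist',p,8,E)[:2] for p in [(422,70),(393,91),(453,121),(424,143)]]; print(np.round(g,1))
for z in(211,213,215): print(at_z('wrist',(380,152),z,E), tri([ray('wrist',(380,152),E),ray('top',(372.3,252.8))]))
```

```text
2195 [ 463.1 -125.8  211.6] ((463.3480224609375, -126.36892700195312), 21.643857955932617)
[152.03715233 170.66349404 172.43324175]
2025 [ 557.4 -138.6  171. ] ((557.97509765625, -139.00672912597656), 21.813383102416992)
[[ 594.5 -104.2]
 [ 550.4  -97.9]
 [ 585.5 -181.9]
 [ 538.9 -177.6]]
[ 463.14906278 -124.75615271  211.        ] [ 464.91528281 -126.69993513  201.26819505]
[ 462.91537852 -124.55167499  213.        ] [ 464.91528281 -126.69993513  201.26819505]
[ 462.68169425 -124.34719727  215.        ] [ 464.91528281 -126.69993513  201.26819505]
```

Scaled: 194 mm / 600 = 0.3233, 155 mm / 600 = 0.2583, -0.54 rad / 6.2832 = -0.0859.

>>> nudge_tcp(
  deltas=[
    {"x":0.0633, "y":-0.0333, "wz":-0.0175},
    {"x":0.1267, "y":-0.0667, "wz":-0.035},
    {"x":0.1917, "y":-0.1, "wz":-0.0525},
    {"x":0.2583, "y":-0.1317, "wz":-0.07},
    {"x":0.3233, "y":-0.1633, "wz":-0.0859},
  ],
)

```text
clock: 1.65
eef_pos: [441.7, 56.1, 320.0]
eef_rot: [3.142, 0.0, 1.355]
wrist_force: [0.7, -0.2, 1.3]
finger_gap: 94.3
finger_force: 0.0
```

>>> nudge_tcp(
  deltas=[
    {},
    {},
  ],
)

```text
clock: 1.85
eef_pos: [441.4, 54.9, 319.7]
eef_rot: [-3.141, 0.001, 1.352]
wrist_force: [0.0, -0.8, 1.1]
finger_gap: 94.1
finger_force: 0.0
```

Run:
```python
from h import *
print(pose()[:2]); E=ext('wrist'); snap('wrist','w2'); import pickle; pickle.dump(E,open('w2.pkl','wb'))
```

```text
(array([441.36982726,  54.92997827, 319.69737307]), array([[ 2.17380021e-01,  9.76086540e-01, -9.96470382e-04],
       [ 9.76086901e-01, -2.17380437e-01, -3.28469021e-04],
       [-5.37227357e-04, -9.01239084e-04, -9.99999450e-01]]))
```

View pics/w2.png

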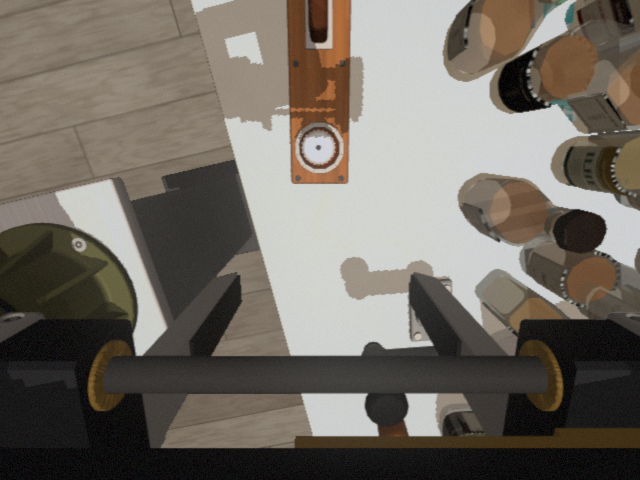

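The second wrist view shows the cap's dot at about (318.5,147), the grip block at about (318,20), and the board's edges upright at columns 291 and 349.

Run:
```python
from h import *; import pickle
E=pickle.load(open('w2.pkl','rb')); d=np.load('pics/w2.npy')
K,Rc,c=E
v,u=np.mgrid[:480,:640]; P=(np.linalg.inv(K)@np.stack([u,v,np.ones_like(u)]).reshape(3,-1)*d.ravel()); W=((Rc@P).T+c).reshape(480,640,3)
m=(abs(u-318)<28)&(abs(v-147)<28)&(abs(W[...,2]-92)<5)
print(m.sum(),W[m].mean(0).round(1),cv2.minEnclosingCircle(W[m][:,:2].astype(np.float32)))
print('dot',at_z('wrist',(318.5,147),92,E), tri([ray('wrist',(318.5,147),E),ray('top',(279.6,262.8))]))
m=(abs(u-318)<20)&(v<60)&(abs(W[...,2]-69)<6)
print(m.sum(),W[m].mean(0).round(1),cv2.minAreaRect(W[m][:,:2].astype(np.float32)))
print('corners',[at_z('wrist',p,14,E)[:2].round(1) for p in [(292,183),(348.5,183)]])
print('screws',[at_z('wrist',p,14,E)[:2].round(1) for p in [(298,178.5),(342,178.5),(295,63),(342.5,63)]])
m=(u>285)&(u<355)&(v<190)&(abs(W[...,2]-14)<4)
print(cv2.minAreaRect(W[m][:,:2].astype(np.float32)), W[m][:,2].mean())
```

```text
861 [450.3 135.1  91. ] ((449.8045959472656, 134.7553253173828), 19.322803497314453)
dot [451.41679871 134.89324382  92.        ] [451.17804622 135.17729014  53.8586309 ]
575 [480.6 272.8  68.2] ((480.6683654785156, 273.1836853027344), (29.893478393554688, 20.202451705932617), 76.759033203125)
corners [array([403.6,  97.4]), array([480.4,  80.3])]
screws [array([413.2, 101.6]), array([472.8,  88.3]), array([443.9, 244.2]), array([503.3, 231. ])]
((464.15850830078125, 198.3883056640625), (224.1701202392578, 79.74678039550781), 77.4970703125) 13.402114226552582
```

Scaled: 150 mm / 600 = 0.25, 112 mm / 600 = 0.1867.

>>> nudge_tcp(
  deltas=[
    {"x":0.0633, "y":-0.0033, "z":0.0333},
    {"x":0.125, "y":-0.005, "z":0.0667},
    {"x":0.1867, "y":-0.0067, "z":0.1},
    {"x":0.25, "y":-0.01, "z":0.1333},
    {"x":0.25, "y":-0.01, "z":0.1333},
  ],
)

```text
clock: 2.4
eef_pos: [467.6, 204.0, 237.3]
eef_rot: [-3.138, 0.002, 1.352]
wrist_force: [-0.2, 0.4, -1.1]
finger_gap: 94.0
finger_force: 0.0
```

Run:
```python
from h import *
p,r,s=pose(); print(p,r); E=ext('wrist'); im,d=snap('wrist','w3')
K,Rc,c=E
v,u=np.mgrid[:480,:640]; P=(np.linalg.inv(K)@np.stack([u,v,np.ones_like(u)]).reshape(3,-1)*d.ravel()); W=((Rc@P).T+c).reshape(480,640,3)
m=(u>230)&(u<420)&(v<330)&(abs(W[...,2]-70)<4)
print(m.sum(),W[m].mean(0).round(1),cv2.minAreaRect(W[m][:,:2].astype(np.float32)),u[m].mean(),v[m].mean(),v[m].min(),v[m].max())
q=W[m][:,:2]-p[:2]; print('tool offset',(cv2.minAreaRect(W[m][:,:2].astype(np.float32))[0]-p[:2])@r[:2,:2])
m=(u>180)&(u<450)&(v<330)&(abs(W[...,2]-14)<4); print(cv2.minAreaRect(W[m][:,:2].astype(np.float32)))
```

```text
[467.5683141  204.00523379 237.25098694] [[ 0.2171916   0.97611989 -0.0042156 ]
 [ 0.97612679 -0.21719825 -0.00118428]
 [-0.00207162 -0.00385775 -0.99999041]]
934 [481.6 286.1  68.6] ((470.63232421875, 341.5216369628906), (32.369102478027344, 166.8075408935547), 11.190234184265137) 321.2644539614561 142.00749464668095 0 170
tool offset [134.89892287 -26.8774815 ]
((500.2764892578125, 251.9356689453125), (342.139404296875, 212.4599151611328), 77.7808837890625)
```

View pics/w3.png

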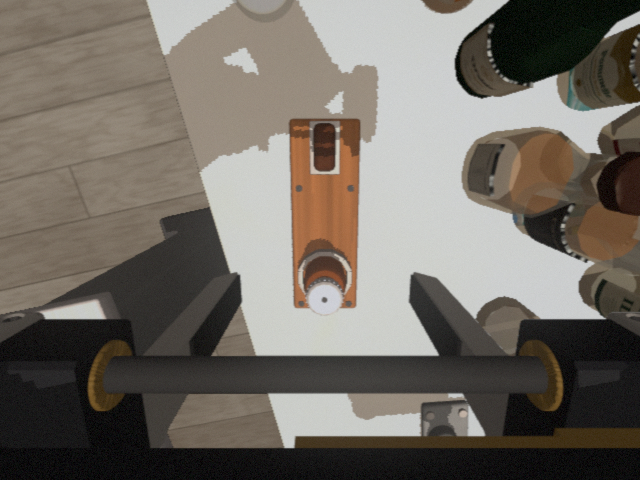

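The third wrist view shows the whole carriage: grip block at about (323,147), cap dot at about (324.5,299), board edges at columns 291 and 359.

Run:
```python
from h import *; import pickle
p,r,s=pose(); E=ext('wrist');E2=pickle.load(open('w2.pkl','rb'))
d=np.load('pics/w3.npy');K,Rc,c=E
v,u=np.mgrid[:480,:640]; P=(np.linalg.inv(K)@np.stack([u,v,np.ones_like(u)]).reshape(3,-1)*d.ravel()); W=((Rc@P).T+c).reshape(480,640,3)
m=(u>305)&(u<342)&(v<180)&(v>115)&(abs(W[...,2]-69)<5); b=cv2.minAreaRect(W[m][:,:2].astype(np.float32)); print(m.sum(),b,W[m][:,2].mean(),u[m].min(),u[m].max(),v[m].min(),v[m].max())
m2=(u>300)&(u<350)&(v<325)&(v>275)&(abs(W[...,2]-92)<5); cc=cv2.minEnclosingCircle(W[m2][:,:2].astype(np.float32)); print(cc,W[m2][:,2].mean())
print('cap tri',tri([ray('wrist',(324.5,299),E),ray('wrist',(318.5,147),E2)]),at_z('wrist',(324.5,299),92,E))
print('offset grip',(np.array(b[0])-p[:2])@r[:2,:2]); g=np.array(b[0])-cc[0]; print(np.hypot(*g),np.degrees(np.arctan2(g[1],g[0])))
```

```text
1012 ((483.1577453613281, 280.4285888671875), (44.6660270690918, 20.944658279418945), 77.88765716552734) 69.85425701938101 313 334 123 170
((450.7167663574219, 133.69664001464844), 19.864967346191406) 92.2873903597466
cap tri [451.69015337 134.79513538  94.64573171] [451.66267381 133.60706355  92.        ]
offset grip [79.25381628 -1.97576512]
150.27535371043393 77.53302123986907
```

Scaled: 160 mm / 600 = 0.2667, 125 mm / 600 = 0.2083.

>>> nudge_tcp(
  deltas=[
    {"x":0.0667, "y":-0.0017, "z":0.025},
    {"x":0.1317, "y":-0.0033, "z":0.0667},
    {"x":0.1317, "y":-0.0033, "z":0.1417},
    {"x":0.1317, "y":-0.0033, "z":0.2083},
    {"x":0.1317, "y":-0.0033, "z":0.2667},
  ],
  finger_gap=60,
)

```text
clock: 2.95
eef_pos: [483.7, 278.6, 79.2]
eef_rot: [3.141, 0.0, 1.35]
wrist_force: [0.9, 0.4, 0.2]
finger_gap: 60.5
finger_force: 0.0
```

>>> nudge_tcp(
  deltas=[
    {"z":0.0333},
    {"z":0.0633},
    {"z":0.07},
    {"z":0.07},
  ],
)

```text
clock: 3.35
eef_pos: [483.8, 279.4, 38.8]
eef_rot: [3.141, -0.0, 1.351]
wrist_force: [0.1, 0.3, 0.8]
finger_gap: 60.2
finger_force: 0.0
```

```bash
python3 -c "
from h import *
p,r,s=pose();print(p,r,(np.array([483.1,280.4])-p[:2])@r[:2,:2])"
```

```text
[483.81723521 279.42344012  38.76113586] [[ 2.18475004e-01  9.75842492e-01  3.22112059e-04]
 [ 9.75842543e-01 -2.18475013e-01 -7.22584103e-06]
 [ 6.33221537e-05  3.15909317e-04 -9.99999948e-01]] [ 0.79627071 -0.91326253]
```

Scaled: 6 mm / 600 = 0.01, -0.8 mm / 600 = -0.0013.

>>> nudge_tcp(
  deltas=[
    {"x":0.0008, "y":-0.0013, "z":0.01},
    {"x":0.0008, "y":-0.0013, "z":0.01},
  ],
)

```text
clock: 3.55
eef_pos: [482.6, 281.2, 32.5]
eef_rot: [3.141, -0.0, 1.352]
wrist_force: [-0.8, -0.6, -0.2]
finger_gap: 60.2
finger_force: 0.0
```

>>> nudge_tcp(
  deltas=[
    {},
    {},
    {},
    {},
    {},
  ],
  finger_gap=10,
  grip_force=25,
)

```text
clock: 4.05
eef_pos: [482.4, 281.5, 32.2]
eef_rot: [3.141, -0.0, 1.353]
wrist_force: [1.7, 0.1, -0.3]
finger_gap: 23.4
finger_force: 1.6
```

```bash
python3 -c "
from h import *
p,r,s=pose();print(p,r,s['wrist_force'],s['finger_gap'])"
```

```text
[482.36407182 281.51825419  32.17814022] [[ 2.16183616e-01  9.76352717e-01  1.27126696e-04]
 [ 9.76352724e-01 -2.16183622e-01  2.78461720e-05]
 [ 5.46703952e-05  1.18100610e-04 -9.99999992e-01]] [ 1.71276286  0.05843507 -0.32593035] 23.365084039753416
```

Scaled: -80 mm / 600 = -0.1333, -55 mm / 600 = -0.0917.

>>> nudge_tcp(
  deltas=[
    {},
    {"x":-0.0167, "y":0.005},
    {"x":-0.05, "y":0.0133},
    {"x":-0.0917, "y":0.025},
    {"x":-0.1333, "y":0.0367},
  ],
)

```text
clock: 4.55
eef_pos: [486.4, 197.5, 32.2]
eef_rot: [3.142, -0.0, 1.353]
wrist_force: [-0.2, 3.2, -0.9]
finger_gap: 21.8
finger_force: 25.0
```

>>> nudge_tcp(
  deltas=[
    {"x":-0.0417, "y":0.0117},
    {"x":-0.0833, "y":0.0233},
    {"x":-0.125, "y":0.0333},
    {"x":-0.1583, "y":0.0433},
    {"x":-0.175, "y":0.0467},
  ],
)

```text
clock: 5.05
eef_pos: [491.1, 88.3, 32.2]
eef_rot: [-3.142, -0.0, 1.351]
wrist_force: [-0.6, 2.6, 0.2]
finger_gap: 22.1
finger_force: 25.0
```

```bash
python3 -c "
from h import *
p,r,s=pose();print(p,r,s['wrist_force'],s['finger_gap'])"
```

```text
[491.05647153  88.32247226  32.17550966] [[ 2.17818259e-01  9.75989347e-01  1.01321181e-05]
 [ 9.75989342e-01 -2.17818258e-01  1.04811167e-04]
 [ 1.04501543e-04 -1.29409467e-05 -9.99999994e-01]] [-0.62355857  2.60183201  0.22595644] 22.13388602135854
```

Scaled: -64.7 mm / 600 = -0.1078, 17.8 mm / 600 = 0.0297.

>>> nudge_tcp(
  deltas=[
    {"x":-0.025, "y":0.0067},
    {"x":-0.0583, "y":0.0167},
    {"x":-0.0867, "y":0.0242},
    {"x":-0.1033, "y":0.0283},
    {"x":-0.1078, "y":0.0297},
  ],
)

```text
clock: 5.55
eef_pos: [494.5, 22.5, 32.2]
eef_rot: [-3.142, -0.0, 1.352]
wrist_force: [0.2, 2.8, 0.7]
finger_gap: 22.0
finger_force: 25.0
```

>>> nudge_tcp(
  deltas=[
    {},
    {},
  ],
)

```text
clock: 5.75
eef_pos: [494.5, 23.2, 32.2]
eef_rot: [3.141, 0.0, 1.353]
wrist_force: [-1.1, -2.9, 1.3]
finger_gap: 21.8
finger_force: 25.0
```

Run:
```python
from h import *
p,r,s=pose();print(p,s['eef_rot'],s['wrist_force'])
print('cap est', p[:2]-np.array([482.36,281.52])+[451.2,134.2])
im,d=snap('scene','s2')
K,Rc,c=ext('scene'); q=K@Rc.T@(np.array([463,-126,100])-c); x,y=(q[:2]/q[2]).astype(int); print(x,y)
cv2.imwrite('pics/s2c.png',cv2.resize(im[y-60:y+60,x-80:x+80,::-1],None,fx=5,fy=5,interpolation=cv2.INTER_CUBIC))
```

```text
[494.51092347  23.1992295   32.16569771] [3.14146772e+00 4.50918291e-04 1.35320281e+00] [-1.08084419 -2.86031652  1.33505703]
cap est [ 463.35092347 -124.1207705 ]
345 283
```

View pics/s2c.png

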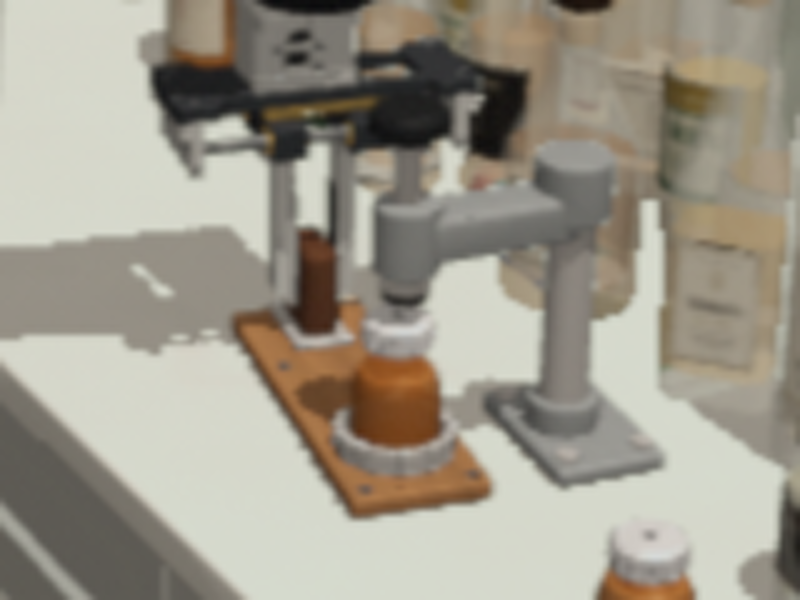

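Scaled: -2.2 mm / 600 = -0.0037, -1.5 mm / 600 = -0.0025.

>>> nudge_tcp(
  deltas=[
    {"x":-0.0025, "y":0.0008},
    {"x":-0.0037, "y":0.001},
    {"x":-0.0037, "y":0.001},
    {"x":-0.0037, "y":0.001},
  ],
)

```text
clock: 6.2
eef_pos: [494.7, 21.0, 32.2]
eef_rot: [3.141, -0.0, 1.353]
wrist_force: [0.6, 3.3, 2.5]
finger_gap: 21.5
finger_force: 25.0
```

>>> nudge_tcp(
  deltas=[
    {},
    {},
    {"z":-0.025},
    {"z":-0.0917},
    {"z":-0.1667},
  ],
  finger_gap=60,
)

```text
clock: 6.7
eef_pos: [493.7, 20.6, 132.4]
eef_rot: [-3.139, 0.001, 1.353]
wrist_force: [-0.2, 0.9, 0.7]
finger_gap: 57.9
finger_force: 0.0
```

>>> nudge_tcp(
  deltas=[
    {"z":-0.075},
    {"z":-0.15},
    {"z":-0.225},
    {"z":-0.2833},
    {"x":-0.0333, "y":0.0083, "z":-0.3},
  ],
  finger_gap=0,
)

```text
clock: 7.2
eef_pos: [495.8, 0.9, 316.1]
eef_rot: [3.136, -0.001, 1.355]
wrist_force: [-0.5, -0.3, 0.5]
finger_gap: 23.5
finger_force: 0.0
```

>>> nudge_tcp(
  deltas=[
    {"x":-0.08, "y":0.0167},
    {"x":-0.16, "y":0.0333},
    {"x":-0.24, "y":0.0333},
    {"x":-0.3167, "y":0.0333},
    {"x":-0.375, "y":0.0333},
  ],
)

```text
clock: 7.7
eef_pos: [465.0, -226.3, 311.9]
eef_rot: [-3.141, 0.0, 1.351]
wrist_force: [-0.6, -0.6, 0.2]
finger_gap: 0.4
finger_force: 0.0
```

>>> nudge_tcp(
  deltas=[
    {},
    {},
  ],
)

```text
clock: 7.9
eef_pos: [465.8, -224.3, 311.9]
eef_rot: [-3.141, -0.0, 1.351]
wrist_force: [0.1, -0.6, 0.4]
finger_gap: 0.4
finger_force: 0.0
```

Run:
```python
from h import *; import pickle
print(pose()[:2]); E=ext('wrist'); snap('wrist','w4'); pickle.dump(E,open('w4.pkl','wb'))
```

```text
(array([ 465.77962396, -224.30057284,  311.8581635 ]), array([[ 2.17863194e-01,  9.75979200e-01, -4.78711729e-04],
       [ 9.75979304e-01, -2.17863081e-01,  2.76339624e-04],
       [ 1.65408113e-04, -5.27416973e-04, -9.99999847e-01]]))
```

View pics/w4.png

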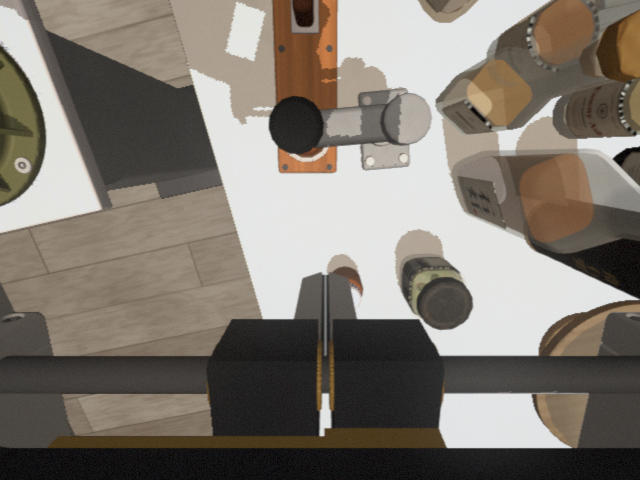

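The fourth wrist view shows the knob at about (296,125) over the board. The end screws are at (285,167) and (329,167), the middle screws at (281,48) and (329,48), and the nest ring shows below the knob.

Run:
```python
from h import *; import pickle
E=pickle.load(open('w4.pkl','rb')); E2=pickle.load(open('w2.pkl','rb'))
def corn(n,pts):
    g=cv2.imread(f'pics/{n}.png',0).astype(np.float32); o=[]
    for x,y in pts:
        w=g[y-4:y+5,x-4:x+5]; k=np.clip(np.median(w)-w-8,0,None); yy,xx=np.mgrid[-4:5,-4:5]; o.append((x+(k*xx).sum()/k.sum(),y+(k*yy).sum()/k.sum()))
    return o
a=corn('w2',[(298,178),(342,178),(295,63),(343,63)]); b=corn('w4',[(285,167),(329,167),(281,48),(329,48)]); print(np.round(a,1),np.round(b,1))
A=np.array([at_z('wrist',p,14,E2)[:2] for p in a]); B=np.array([at_z('wrist',p,14,E)[:2] for p in b]); print(A.round(1),B.round(1))
M,_=cv2.estimateAffinePartial2D(A,B); ang=np.arctan2(M[1,0],M[0,0]); print(M,ang)
Ru=np.array([[np.cos(ang),-np.sin(ang)],[np.sin(ang),np.cos(ang)]])
for cap in([450.3,135],[451.2,134.2],[451.4,134.9]): print('cap',Ru@(np.array(cap)-A.mean(0))+B.mean(0))
d=np.load('pics/w4.npy');K,Rc,c=E
v,u=np.mgrid[:480,:640]; P=(np.linalg.inv(K)@np.stack([u,v,np.ones_like(u)]).reshape(3,-1)*d.ravel()); W=((Rc@P).T+c).reshape(480,640,3)
m=(abs(u-296)<34)&(abs(v-125)<34)&(abs(W[...,2]-213)<6); print(W[m].mean(0),cv2.minEnclosingCircle(W[m][:,:2].astype(np.float32)))
```

```text
[[297.5 177.8]
 [340.6 177.8]
 [295.5  63.6]
 [342.5  64.7]] [[284.7 166.6]
 [328.7 166.4]
 [281.   48.4]
 [328.9  48.1]]
[[412.8 102.6]
 [471.1  89.6]
 [444.4 243.4]
 [502.9 229. ]] [[ 424.7 -157.7]
 [ 482.9 -170.4]
 [ 455.7  -16.8]
 [ 514.1  -29.5]]
[[ 1.00332153e+00 -7.04001041e-03  1.11978015e+01]
 [ 7.04001041e-03  1.00332153e+00 -2.63545666e+02]] 0.007016589050169925
cap [ 462.06743919 -124.82270951]
cap [ 462.97303026 -125.61637494]
cap [ 463.16811377 -124.91498887]
[ 463.79477281 -126.87496781  211.58003797] ((463.5882568359375, -126.80746459960938), 21.491117477416992)
```

Scaled: 95 mm / 600 = 0.1583, -23.5 mm / 600 = -0.0392.

>>> nudge_tcp(
  deltas=[
    {"x":0.0533, "y":-0.0133, "z":0.0167},
    {"x":0.1067, "y":-0.0267, "z":0.0417},
    {"x":0.15, "y":-0.0367, "z":0.0833},
    {"x":0.1583, "y":-0.0392, "z":0.125},
    {"x":0.1583, "y":-0.0392, "z":0.1467},
  ],
  finger_gap=0,
)

```text
clock: 8.45
eef_pos: [463.3, -124.0, 222.6]
eef_rot: [-3.14, -0.0, 1.356]
wrist_force: [0.4, -1.2, -0.3]
finger_gap: 0.6
finger_force: 0.0
```

>>> nudge_tcp(
  deltas=[
    {},
    {},
  ],
)

```text
clock: 8.65
eef_pos: [464.1, -126.3, 225.0]
eef_rot: [3.141, 0.0, 1.353]
wrist_force: [-0.5, -0.6, 1.2]
finger_gap: 0.7
finger_force: 0.0
```

```bash
python3 -c "
from h import *
p,r,s=pose();print(p,s['wrist_force'],(np.array([463.5,-126.6])-p[:2])@r[:2,:2])"
```

```text
[ 464.06279473 -126.26419221  224.98569796] [-0.51553374 -0.62133146  1.22748714] [-0.44955446 -0.47687047]
```

Centred over the knob. Now I press down gently and watch the force.

Scaled: 18 mm / 600 = 0.03, 15 mm / 600 = 0.025.

>>> nudge_tcp(
  deltas=[
    {"z":0.0067},
    {"z":0.0133},
    {"z":0.02},
    {"z":0.025},
    {"z":0.03},
  ],
)

```text
clock: 9.15
eef_pos: [463.8, -126.3, 206.1]
eef_rot: [3.141, 0.0, 1.353]
wrist_force: [-0.5, -1.2, 2.1]
finger_gap: 0.6
finger_force: 1.0
```

>>> nudge_tcp(
  deltas=[
    {"z":0.0033},
    {"z":0.0067},
    {"z":0.01},
    {"z":0.01},
  ],
)

```text
clock: 9.55
eef_pos: [463.7, -126.1, 200.1]
eef_rot: [3.141, 0.0, 1.353]
wrist_force: [0.4, -2.6, 2.7]
finger_gap: 0.6
finger_force: 1.2
```

>>> nudge_tcp(
  deltas=[
    {"z":0.0017},
    {"z":0.0033},
    {"z":0.005},
    {"z":0.005},
  ],
)

```text
clock: 9.95
eef_pos: [463.7, -126.1, 197.6]
eef_rot: [3.141, 0.0, 1.353]
wrist_force: [0.4, -2.6, 4.1]
finger_gap: 0.6
finger_force: 2.0
```

Scaled: 2 mm / 600 = 0.0033, 1 mm / 600 = 0.0017.

>>> nudge_tcp(
  deltas=[
    {"z":0.0017},
    {"z":0.0033},
    {"z":0.0033},
  ],
)

```text
clock: 10.25
eef_pos: [463.7, -126.0, 195.1]
eef_rot: [3.141, -0.0, 1.353]
wrist_force: [1.6, -1.9, 2.5]
finger_gap: 0.2
finger_force: 1.2
```

>>> nudge_tcp(
  deltas=[
    {"z":0.0017},
    {"z":0.0033},
    {"z":0.0033},
  ],
)

```text
clock: 10.55
eef_pos: [463.7, -126.0, 193.2]
eef_rot: [3.141, 0.0, 1.353]
wrist_force: [0.1, -2.0, 5.0]
finger_gap: 0.2
finger_force: 2.4
```

>>> nudge_tcp(
  deltas=[
    {"z":0.0008},
    {"z":0.0017},
    {"z":0.0017},
  ],
)

```text
clock: 10.85
eef_pos: [463.8, -126.1, 193.1]
eef_rot: [3.141, 0.0, 1.353]
wrist_force: [-4.4, 0.8, 13.1]
finger_gap: 0.4
finger_force: 7.0
```

Scaled: 1 mm / 600 = 0.0017, 0.5 mm / 600 = 0.0008.

>>> nudge_tcp(
  deltas=[
    {"z":0.0008},
    {"z":0.0017},
    {"z":0.0017},
    {"z":0.0017},
  ],
)

```text
clock: 11.25
eef_pos: [463.9, -126.1, 193.0]
eef_rot: [3.14, 0.0, 1.353]
wrist_force: [-8.0, 0.7, 23.4]
finger_gap: 0.6
finger_force: 11.6
```

Run:
```python
from h import *
im,d=snap('scene','s3'); x,y=345,283
cv2.imwrite('pics/s3c.png',cv2.resize(im[y-60:y+60,x-80:x+80,::-1],None,fx=5,fy=5,interpolation=cv2.INTER_CUBIC))
```

```text
(no output)
```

View pics/s3c.png

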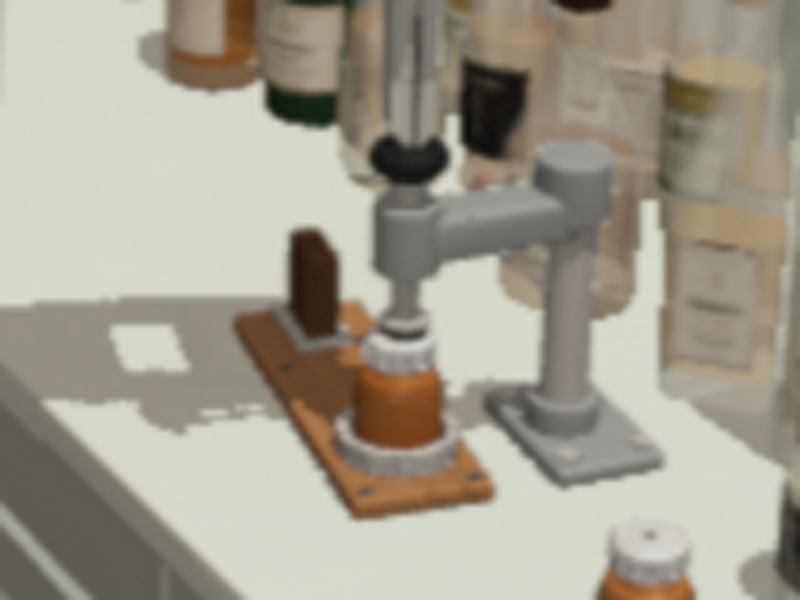

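The plunger disc, at (404,328), sits centred on the cap at (400,352). The cap is seated on the jar's shoulder, and the press holds at 23 N against the hard stop at the expected height, so I am handing in.

```bash
python3 -c "
from cell import manip, cams
print(manip.sign_off())"
```

```text
the job is handed in; nothing more can be done
None
```

The job is handed in: the cap was pushed fully home by the plunger after 20 mm of travel, and the arm is still holding the knob down at about 23 N, with the cap measured about 1.5 mm off the plunger's axis and the other jars and the tumbler not touched.

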